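Index the pendant press and stamp

TASK

On the small green hand press, nudge the index lever with closed fingertips (no pinching, light pushes well under 20 N) towards the red mark, one click at a time, and let it rest about half a second on each of the two yellow marks and then on the red mark, never clicking past red. Only when it sits on red, push the red plunger button down until it is felt to bottom on the pendant, press it there with about 15 N (never over 30 N) for about half a second to stamp it, then let it come back up. Leave the jar, bowl and bangle alone.

Things in the scene. Friction and masses are not known exactly. Their poses are not given: they have to be found in the camera images.
- press: Green hand press fixed to the table; base x -120 to +130 mm, y -75 to +75 mm, flat dark top 40 mm above the table. Origin on the table under the lever's pivot, z up; its -x side, with lever and marks, faces roughly to the robot. A column and head (141 mm high, 50 mm wide, x +40 to +126 mm) carry the plunger.
- red_mark (a point): Red dot, 8 mm, on the press's top: notch 5 of 8. The dots lie 112 mm from the pivot, numbered 0 to 7 from -y to +y: 0, 1, 2 white, 3, 4 yellow, 5 red, 6, 7 white. Notch k is at angle a = -0.35 + 0.10 k rad from the press's -x axis, positive to +y. With the lever in notch k the knob's axis is at x = -85 cos a, y = 85 sin a mm in the press frame (notch 3: y = -4.2, 4: +4.2, 5: +12.7).
- index_lever: Aluminium lever, 12 mm wide, red nose, black thumb knob. Origin on its upright pivot; its -x axis points to the knob. Starts in notch 0, 1 or 2; goes to +y of the press. A sprung detent holds it: pushed at the knob, it resists with some 3 to 8 N, eases to nothing half-way (4 mm), then jumps by itself into the next notch, ahead of the finger. At most 20 N: a pinch exceeds that.
- lever_knob (a point): Centre of the lever's black thumb knob: upright cylinder 16 mm in diameter, from 52 to 88 mm above the table (centre at 70 mm), 85 mm from the pivot. Neighbouring notches are 8.5 mm apart here. Push it level on its side.
- plunger: Red round button, 34 mm in diameter, 14 mm thick, on a sprung stem at x = +65 mm, y = 0 in the press frame, above the head; origin at its underside. It slides straight down against a spring (about 3 N to start, growing by 0.5 N per mm) until its die bottoms on the pendant, 4 to 9 mm down: the pendant's thickness varies and is not told, so it must be felt as a sharp rise of force, some 9 N per mm. At most 30 N.
- plunger_top (a point): Centre of the top face of the plunger's red button, 178 mm above the table when up.
- olive_jar: Loose green jar with a yellow lid, 76 mm in diameter, 130 mm high, left of the press; origin at its underside. Leave alone.
- bowl: Loose terracotta bowl, 100 mm in diameter, 50 mm high, right of the press; origin at its underside. Leave alone.
- bangle: Loose copper bangle lying flat, 68 mm in diameter, 14 mm high, right of the press and nearer the robot; origin at its underside. Leave alone.

How it is judged:
By the outcome, as a careful person would: the job done as asked, in the order asked, and still so for the second after the job is handed in, with the robot touching nothing.
It also fails if it takes over 72 s, if anything falls off the work surface, if the arm or the gripper's body presses on something with over 40 N, if the wrist force passes 120 N, or if a joint passes its speed limit or range.

ROBOT

A 6-joint arm with a two-finger parallel gripper is mounted at the origin on the work surface. World frame = base frame: x ahead of the robot, y to its left, z up, the work surface at z = 0. Lengths are in m, angles in rad, forces in N, time in s.
With the tool pointing down it reaches from about 0.425 to 0.95 m from the base axis. Payload 3.5 kg.
Tool frame: the origin (TCP) lies on the centre line of the jaws, within the pads' length; the fingertips stand 8 mm ahead of it and the grasp point (between the pads) lies 11 mm behind it; z points along the fingers, y is the line along which they close (so a half turn about z gives the same grasp; the last joint's range is limited). The gripper opens to 85 mm and grips with 20 to 120 N. Pads are 22 mm wide; open, the fingers measure 114 mm over their backs; the gripper's body (76 mm by 85 mm) begins 54 mm behind the grasp point. The pads swing forward as they close: fully open they stand 13 mm farther back than shut.
Start: joints at [-1.439, 0.286, 1.577, -0, 1.279, -0.15], TCP at [0.188, -0.648, 0.239] pointing down, gripper open.
Joint ranges: [-2.77, 2.77], [-0.9, 2.22], [0.21, 2.48], [-1.53, 4.67], [0.24, 2.81], [-2.84, 2.84]. Speed limits (rad/s): [2.79, 2.79, 3.14, 3.14, 3.14, 3.14].

INTERFACE

Orientations are given as a unit quaternion [x, y, z, w].
In Python, from plant import ctrl gives the robot as it stands. The module is installed in compiled form; this text tells all that it offers.
- The arm moves only by the tool send_rows, never from a script. Its argument "steps" is a list of rows, each a list of 5 numbers: the shift along the tool's x, y, z in m, then the turn about the tool's z in degrees, then the opening, from -1 (shut) to 1 (fully open). A call has 1 to 12 rows; each row is the pose to reach, as a shift and turn from the pose commanded when the call began, along the tool's axes at that moment; what a row does not reach only later rows make up. A row lasts 1/10 s, in which the tool goes at most 50 mm and 8.59 degrees, less where a joint would pass 70% of its speed; a pose out of reach is approached as far as the arm can. A call with a gripper value outside its range is refused whole. The fingers move at their own pace and stop on an object; "squeeze" is the grip in N (left out, the last holds). Time passes only in rows, so rows that repeat a pose let the fingers close. It gives the time, the measured TCP pose, the force, the opening and the grip force at its end, in the units of the state.
- ctrl.get_state(): the state, without advancing time (a new reading comes with each control period).
- ctrl.read_camera(name): name is "side" or "top" or "wrist"; returns the picture (384x512x3 uint8, red, green, blue); there is no depth.
- ctrl.calibration(name): a dict with "intrinsics" (3x3 intrinsics, pixels), "k1" (the pictures are not rectified: a ray, as slopes to the right and down, at radius r is drawn at 1 + k1 r^2 times it, then the intrinsics apply), "extrinsics" (4x4, takes a point from world to camera coordinates); the wrist camera has in their place "tool_from_camera" (4x4, takes a point from camera to tool coordinates, whose origin is the TCP and whose axes are the flange's). Camera axes: x right, y up, looking along -z (the intrinsics and any distortion apply to the point x, -y, -z); pixel columns grow to the right and rows downward; lengths in m; the calibration is good to about 2 mm. A picture is of the moment at which its call begins: read the wrist's pose just before it. calibration takes no time and is no camera call.
- ctrl.sign_off(): hands the job in; it is judged then, once.
The state is a dict: "time": time; "qpos": joint angles; "dq": joint speeds; "joint_efforts": joint torques, N m; "eef_pos": TCP position; "tcp_rot": TCP orientation; "contact_force": force on the tool from outside, world axes, zero at the start; "wrist_torque": the same for the moment, N m; "opening": opening from 0.0 (shut) to 1.0 (fully open); "finger_force": force on a finger pad.
Only numpy, scipy, OpenCV 4.12 (cv2) and the standard library are available. Lean on these libraries where they do the work, as an engineer would, in place of code of your own. Each camera call takes 0.05 s, during which the arm holds its last target. There are 200 camera calls.

## Working session

There is one attempt and no reset: what is moved stays moved. The work goes in short steps, Python scripts to look and compute and a tool call to move; the robot and the scene stay as the last step left them, time stands still between calls to the robot, and variables do not carry over. Pictures are saved under pics/ and viewed, at most 10 in all, crops included, and the job is handed in when it is done.

Besides the shell and the picture viewer there is one more tool, called after "Call:" by a JSON object that holds its "fn" and its "kwargs", one argument or row to a line. send_rows: Moves the arm, as the interface text tells. Its arguments: {"type":"object","properties":{"steps":{"type":"array","items":{"type":"array","items":{"type":"number"}}},"squeeze":{"type":"number"}},"required":["steps"]}

```bash
mkdir -p pics; cat > h.py <<'E'
import numpy as np, cv2
from plant import ctrl
from scipy.spatial.transform import Rotation as R
def T(name,st=None):
    c=ctrl.calibration(name)
    if name!='wrist': return c,np.linalg.inv(np.array(c['extrinsics']))
    W=np.eye(4);W[:3,:3]=R.from_quat(st['tcp_rot']).as_matrix();W[:3,3]=st['eef_pos']
    return c,W@np.array(c['tool_from_camera'])
def ray(name,uv,st=None):
    c,M=T(name,st);K=np.array(c['intrinsics'])
    d=np.array([(uv[0]-K[0,2])/K[0,0],(uv[1]-K[1,2])/K[1,1]]);s=d.copy()
    for _ in range(20): s=d/(1+c['k1']*(s@s))
    return M[:3,3],M[:3,:3]@np.array([s[0],-s[1],-1])
def onz(name,uv,z,st=None):
    o,d=ray(name,uv,st);return o+d*(z-o[2])/d[2]
def pic(name,tag):
    st=ctrl.get_state();im=ctrl.read_camera(name);cv2.imwrite(f'pics/{tag}.png',im[:,:,::-1]);return st,im
def blobs(im,lo,hi,amin=6):
    m=cv2.inRange(cv2.cvtColor(im,cv2.COLOR_RGB2HSV),lo,hi)
    n,_,s,c=cv2.connectedComponentsWithStats(m)
    return [(c[i].round(1).tolist(),s[i].tolist()) for i in range(1,n) if s[i,4]>=amin]
E
python3 - <<'E'
from h import *
st,a=pic('top','top0');_,b=pic('side','side0');_,c=pic('wrist','wr0')
cv2.imwrite('pics/all0.png',np.hstack([a,b])[:,:,::-1][:, :]) 
im=cv2.resize(np.hstack([a,b]),(800,300));cv2.imwrite('pics/ab.png',im[:,:,::-1])
print(st['eef_pos'],st['tcp_rot'],st['contact_force'])
for n in('top','side'):print(n,T(n)[1].round(3))
for n,i in(('top',a),('side',b)):
  print(n,'red',blobs(i,(0,150,80),(6,255,255)),blobs(i,(174,150,80),(180,255,255)));print('yel',blobs(i,(20,120,120),(34,255,255)))
E
```

```text
[ 0.1876442  -0.64774546  0.23794868] [ 9.90091833e-01  1.40416534e-01  1.09867565e-06 -1.16622483e-03] [-0.33198208 -0.38246724 -0.86488649]
top [[ 1.700e-02  9.810e-01 -1.950e-01  3.490e-01]
 [-1.000e+00  1.600e-02 -8.000e-03  1.000e-03]
 [-4.000e-03  1.950e-01  9.810e-01  1.087e+00]
 [ 0.000e+00  0.000e+00  0.000e+00  1.000e+00]]
side [[ 0.99   0.079 -0.119  0.427]
 [-0.142  0.585 -0.798 -0.94 ]
 [ 0.007  0.807  0.591  0.819]
 [ 0.     0.     0.     1.   ]]
top red [([290.0, 55.0], [287, 52, 7, 7, 33]), ([362.5, 57.0], [360, 54, 6, 7, 34]), ([308.9, 79.9], [307, 78, 5, 5, 22]), ([327.9, 105.3], [326, 104, 5, 4, 13]), ([44.7, 230.1], [0, 143, 88, 181, 11525]), ([244.4, 161.5], [238, 155, 14, 14, 151]), ([258.4, 233.7], [258, 232, 2, 4, 7]), ([247.0, 241.7], [246, 241, 3, 3, 7])] []
yel [([308.4, 55.4], [306, 53, 6, 6, 30]), ([327.4, 80.1], [325, 78, 6, 5, 19]), ([136.5, 103.0], [135, 102, 4, 3, 12]), ([154.9, 102.9], [154, 102, 3, 3, 8]), ([173.5, 102.9], [172, 102, 4, 3, 8]), ([191.9, 103.1], [191, 102, 3, 3, 8]), ([210.5, 103.0], [209, 102, 4, 3, 8]), ([229.8, 103.3], [229, 102, 
[... 178 characters left out ...]
7.0, 235.7], [276, 235, 3, 3, 7]), ([256.0, 240.8], [255, 239, 3, 4, 10]), ([229.7, 241.4], [228, 240, 4, 4, 10]), ([251.5, 241.5], [250, 240, 4, 4, 12])]
side red [([196.4, 130.6], [133, 103, 133, 49, 3868]), ([268.0, 173.2], [262, 169, 13, 10, 108]), ([210.2, 224.6], [209, 223, 4, 4, 10]), ([410.4, 239.3], [408, 237, 6, 5, 24]), ([391.0, 256.0], [389, 254, 5, 5, 19]), ([368.9, 274.4], [367, 273, 5, 4, 13]), ([445.1, 298.3], [442, 296, 7, 6, 37])] []
yel [([44.7, 85.3], [34, 68, 27, 44, 691]), ([272.8, 128.7], [263, 123, 20, 13, 215]), ([264.7, 210.3], [263, 209, 5, 3, 6]), ([202.6, 224.7], [201, 223, 4, 5, 17]), ([418.5, 252.6], [416, 252, 6, 3, 11]), ([398.9, 270.4], [397, 270, 5, 2, 8])]
```

View pics/top0.png

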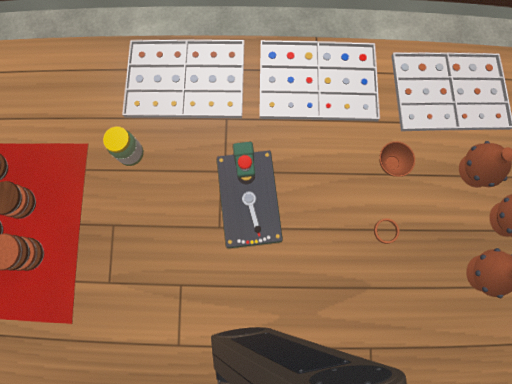

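View pics/side0.png

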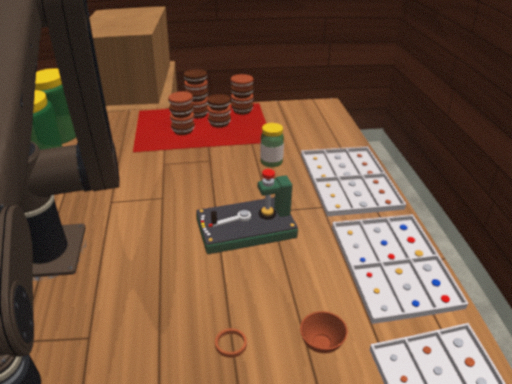

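```bash
python3 - <<'E'
from h import *
for n,uv,z in (('plunger',(244.4,161.5),.175),('pivot',(248.5,199),.05),('knob',(257.5,229),.088),('red',(247,241.7),.04),('y3',(256,240.8),.04),('y4',(251.5,241.5),.04),('sc',(229.7,241.4),.04),('sc2',(277,235.7),.04)): print(n,onz('top',uv,z).round(4))
print(onz('side',(268,173.2),.172).round(4))
im=cv2.imread('pics/wr0.png');print(im.shape, ctrl.calibration('wrist')['tool_from_camera'])
print(R.from_quat(ctrl.get_state()['tcp_rot']).as_matrix().round(3))
E
```

```text
plunger [0.6029 0.0334 0.175 ]
pivot [0.5369 0.0249 0.05  ]
knob [4.55e-01 3.00e-04 8.80e-02]
red [0.4268 0.0268 0.04  ]
y3 [0.4295 0.0037 0.04  ]
y4 [0.4275 0.0152 0.04  ]
sc [0.4268 0.0715 0.04  ]
sc2 [ 0.4435 -0.0504  0.04  ]
[0.604  0.0336 0.172 ]
(384, 512, 3) [[-1.04700463e-03  9.44356296e-01  3.28922620e-01  8.46982678e-02]
 [ 9.99999202e-01  7.56056891e-04  1.01244698e-03 -2.91542695e-04]
 [ 7.07426462e-04  3.28923418e-01 -9.44356334e-01 -1.34422423e-01]
 [ 0.00000000e+00  0.00000000e+00  0.00000000e+00  1.00000000e+00]]
[[ 0.961  0.278 -0.   ]
 [ 0.278 -0.961  0.002]
 [ 0.    -0.002 -1.   ]]
```

Call:
{"fn": "send_rows", "kwargs": {
  "steps": [
    [0.383, -0.2, 0, 8.5, -1],
    [0.383, -0.2, 0, 8.5, -1],
    [0.383, -0.2, 0, 8.5, -1],
    [0.383, -0.2, 0, 8.5, -1],
    [0.383, -0.2, 0, 8.5, -1],
    [0.383, -0.2, 0, 8.5, -1],
    [0.383, -0.2, 0, 8.5, -1],
    [0.383, -0.2, 0, 8.5, -1],
    [0.383, -0.2, 0, 8.5, -1],
    [0.383, -0.2, 0, 8.5, -1],
    [0.383, -0.2, 0, 8.5, -1],
    [0.383, -0.2, 0, 8.5, -1]
  ],
  "squeeze": 20
}}

```text
time: 1.35
eef_pos: [0.4993, -0.3504, 0.239]
tcp_rot: [0.998, 0.066, -0.0, -0.0]
contact_force: [-0.7, -0.0, -0.0]
opening: 0.001
finger_force: 0.0
```

Call:
{"fn": "send_rows", "kwargs": {
  "steps": [
    [0.0, -0.05, 0, 0, -1],
    [0.0, -0.1, 0.0, 0, -1],
    [0.0, -0.15, 0.01, 0, -1],
    [0, -0.2, 0.015, 0, -1],
    [0, -0.25, 0.02, 0, -1],
    [0, -0.28, 0.024, 0, -1],
    [0, -0.302, 0.024, 0, -1],
    [0, -0.302, 0.024, 0, -1],
    [0, -0.302, 0.024, 0, -1],
    [0, -0.302, 0.024, 0, -1]
  ]
}}

```text
time: 2.35
eef_pos: [0.4601, -0.052, 0.2156]
tcp_rot: [0.998, 0.066, 0.0, 0.0]
contact_force: [-1.3, -0.1, -0.6]
opening: 0.001
finger_force: 0.0
```

```bash
python3 - <<'E'
from h import *
st,im=pic('wrist','wr1');print(st['eef_pos'],st['contact_force'],st['tcp_rot'])
for l,h in(((0,150,80),(6,255,255)),((20,120,120),(34,255,255)),((0,0,190),(180,50,255))):print([(b,onz('wrist',b[0],.04,st)[:2].round(4).tolist()) for b in blobs(im,l,h,30)])
E
```

```text
[ 0.46007947 -0.05196722  0.21559892] [-1.32621796 -0.07644279 -0.60874512] [9.97843165e-01 6.56418290e-02 2.43044288e-04 3.30198067e-04]
[(([176.6, 190.7], [173, 187, 8, 8, 48]), [0.4259, 0.0262])]
[(([182.0, 8.8], [166, 0, 29, 17, 187]), [0.5949, 0.0309]), (([252.9, 185.3], [249, 181, 9, 9, 68]), [0.4419, -0.0512]), (([132.0, 185.9], [128, 182, 9, 9, 68]), [0.4251, 0.0724]), (([187.5, 191.6], [184, 188, 8, 8, 53]), [0.4263, 0.0149]), (([198.3, 191.6], [195, 188, 8, 8, 54]), [0.4278, 0.0038])]
[(([186.1, 96.7], [162, 56, 45, 108, 2104]), [0.5207, 0.0222]), (([155.0, 185.7], [151, 182, 9, 8, 56]), [0.4284, 0.0486]), (([229.8, 185.5], [226, 182, 8, 8, 55]), [0.4386, -0.0277]), (([165.7, 188.7], [162, 185, 9, 8, 54]), [0.4266, 0.0375]), (([219.5, 188.6], [216, 185, 8, 8, 53]), [0.4339, -0.0176]), (([208.8, 190.6], [205, 187, 8, 8, 52]), [0.4303, -0.0069]), (([248.4, 283.1], [243, 281, 9, 8, 34]), [0.3238, -0.0611]), (([262.5, 283.5], [260, 281, 9, 8, 33]), [0.3254, -0.0772])]
```

View pics/wr1.png

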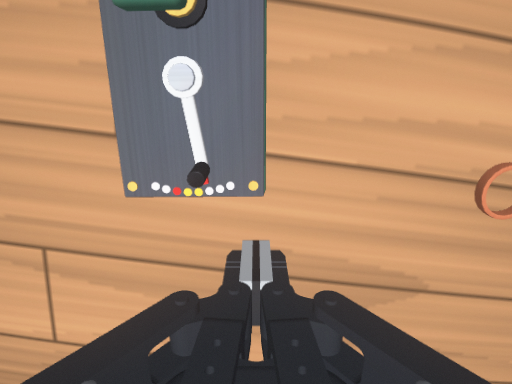

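```bash
python3 - <<'E'
from h import *
P=np.array([[.4386,-.0277],[.4339,-.0176],[.4303,-.0069],[.4278,.0038],[.4263,.0149],[.4259,.0262],[.4266,.0375],[.4284,.0486]])
a=-.35+.1*np.arange(8);L=.112*np.c_[-np.cos(a),np.sin(a)]
Lc=L-L.mean(0);Pc=P-P.mean(0)
H=Lc.T@Pc;yaw=np.arctan2(H[0,1]-H[1,0],H[0,0]+H[1,1]);Rm=np.array([[np.cos(yaw),-np.sin(yaw)],[np.sin(yaw),np.cos(yaw)]])
t=P.mean(0)-Rm@L.mean(0);print('yaw',yaw,'pivot',t,'res',(P-(L@Rm.T+t)).round(4).tolist())
for k in range(2,6):print(k,(Rm@(.085*np.array([-np.cos(a[k]),np.sin(a[k])]))+t).round(4))
print('plunger',(Rm@[.065,0]+t).round(4))
st=ctrl.get_state();im=cv2.cvtColor(cv2.imread('pics/wr1.png'),cv2.COLOR_BGR2GRAY)
cv2.imwrite('pics/crop1.png',cv2.resize(cv2.imread('pics/wr1.png')[140:205,140:250],None,fx=6,fy=6,interpolation=cv2.INTER_CUBIC))
E
```

```text
yaw 0.1327707871089551 pivot [0.53784753 0.02429047] res [[-0.0, 0.0], [-0.0001, -0.0001], [0.0, 0.0001], [0.0001, -0.0001], [0.0001, -0.0001], [0.0, -0.0], [-0.0, 0.0001], [-0.0001, 0.0002]]
2 [0.4562 0.0006]
3 [0.4543 0.0088]
4 [0.4531 0.0173]
5 [0.4529 0.0258]
plunger [0.6023 0.0329]
```

View pics/crop1.png

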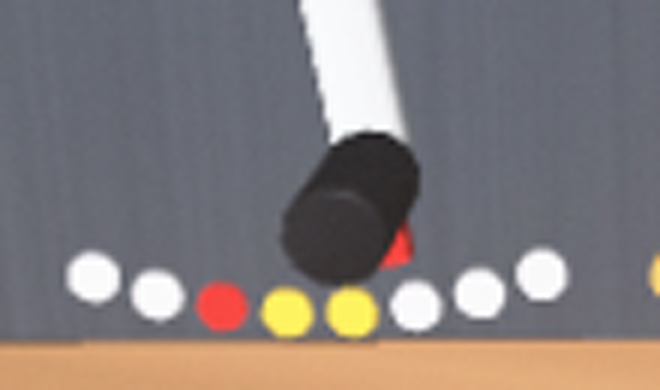

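Call:
{"fn": "send_rows", "kwargs": {
  "steps": [
    [0.003, 0, 0.03, 0, -1],
    [0.003, 0, 0.06, 0, -1],
    [0.003, -0.005, 0.09, 0, -1],
    [0.003, -0.005, 0.12, 0, -1],
    [0.003, -0.005, 0.14, 0, -1],
    [0.003, -0.005, 0.1476, 0, -1],
    [0.003, -0.005, 0.1476, 0, -1],
    [0.003, -0.005, 0.1476, 0, -1],
    [0.003, -0.005, 0.1476, 0, -1]
  ]
}}

```text
time: 3.3
eef_pos: [0.4634, -0.0457, 0.0692]
tcp_rot: [0.998, 0.066, 0.001, 0.001]
contact_force: [0.5, -0.1, -0.2]
opening: -0.001
finger_force: 0.0
```

```bash
cat >> h.py <<'E'
def pr(st=None):
    st=st or ctrl.get_state();y=.1328;c,s=np.cos(y),np.sin(y);M=np.array([[c,s],[-s,c]])
    p=M@(np.array(st['eef_pos'][:2])-[.53785,.0243]);f=M@np.array(st['contact_force'][:2])
    print('t',round(st['time'],2),'press xy mm',(p*1e3).round(1),'z',round(st['eef_pos'][2]*1e3,1),'F press',f.round(1),round(st['contact_force'][2],1))
E
python3 - <<'E'
from h import *
pr();st,im=pic('wrist','wr2')
E
```

```text
t 3.3 press xy mm [-83.1 -59.5] z 69.2 F press [ 0.5 -0.2] -0.2
```

View pics/wr2.png

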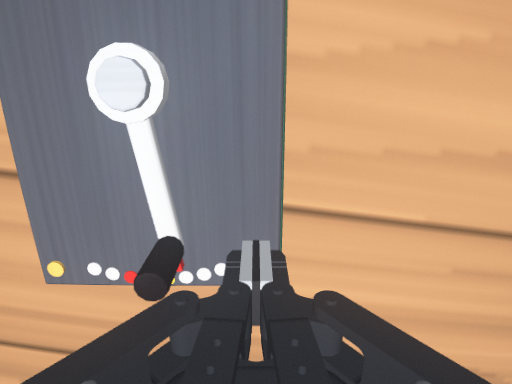

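Call:
{"fn": "send_rows", "kwargs": {
  "steps": [
    [0, -0.006, 0, 0, -1],
    [0, -0.012, 0, 0, -1],
    [0, -0.018, 0, 0, -1],
    [0, -0.021, 0, 0, -1],
    [0, -0.021, 0, 0, -1]
  ]
}}

```text
time: 3.85
eef_pos: [0.4592, -0.0236, 0.0677]
tcp_rot: [0.998, 0.067, -0.0, -0.0]
contact_force: [0.7, 0.8, -1.4]
opening: -0.004
finger_force: 0.0
```

```bash
python3 -c "from h import *;pr()"
```

```text
t 3.85 press xy mm [-84.3 -37.1] z 67.7 F press [0.8 0.7] -1.4
```

Call:
{"fn": "send_rows", "kwargs": {
  "steps": [
    [0, -0.001, 0, 0, -1],
    [0, -0.002, 0, 0, -1],
    [0, -0.002, 0, 0, -1]
  ]
}}

```text
time: 4.15
eef_pos: [0.459, -0.0223, 0.0677]
tcp_rot: [0.998, 0.067, -0.0, -0.0]
contact_force: [0.4, -0.0, -0.2]
opening: 0.002
finger_force: 0.0
```

Call:
{"fn": "send_rows", "kwargs": {
  "steps": [
    [0, -0.001, 0, 0, -1],
    [0, -0.002, 0, 0, -1],
    [0, -0.002, 0, 0, -1]
  ]
}}

```text
time: 4.45
eef_pos: [0.4589, -0.0211, 0.0678]
tcp_rot: [0.998, 0.067, 0.0, 0.001]
contact_force: [-0.7, -4.5, -0.9]
opening: -0.004
finger_force: 2.5
```

Call:
{"fn": "send_rows", "kwargs": {
  "steps": [
    [0, -0.001, 0, 0, -1],
    [0, -0.002, 0, 0, -1],
    [0, -0.002, 0, 0, -1]
  ]
}}

```text
time: 4.75
eef_pos: [0.4582, -0.019, 0.0677]
tcp_rot: [0.998, 0.067, -0.001, 0.001]
contact_force: [-1.1, -4.4, 0.5]
opening: -0.003
finger_force: 2.1
```

Call:
{"fn": "send_rows", "kwargs": {
  "steps": [
    [0, -0.001, 0, 0, -1],
    [0, -0.001, 0, 0, -1]
  ]
}}

```text
time: 4.95
eef_pos: [0.4582, -0.0171, 0.0676]
tcp_rot: [0.998, 0.066, -0.0, -0.0]
contact_force: [-0.2, -0.2, -1.1]
opening: 0.003
finger_force: 0.4
```

Call:
{"fn": "send_rows", "kwargs": {
  "steps": [
    [0, -0.001, 0, 0, -1],
    [0, -0.001, 0, 0, -1]
  ]
}}

```text
time: 5.15
eef_pos: [0.4583, -0.0158, 0.0677]
tcp_rot: [0.998, 0.067, 0.0, -0.0]
contact_force: [0.6, 0.0, 0.3]
opening: -0.004
finger_force: 0.0
```

Call:
{"fn": "send_rows", "kwargs": {
  "steps": [
    [0, 0, 0, 0, -1],
    [0, 0, 0, 0, -1],
    [0, 0, 0, 0, -1],
    [0, 0, 0, 0, -1]
  ]
}}

```text
time: 5.55
eef_pos: [0.4583, -0.0163, 0.0678]
tcp_rot: [0.998, 0.067, 0.0, -0.0]
contact_force: [-0.5, 0.7, 0.6]
opening: -0.003
finger_force: 0.0
```

```bash
python3 - <<'E'
from h import *
pr();st,im=pic('wrist','wr3')
cv2.imwrite('pics/c3.png',cv2.resize(im[20:320,50:320,::-1],None,fx=2,fy=2))
E
```

```text
t 5.55 press xy mm [-84.2 -29.7] z 67.8 F press [-0.4  0.8] 0.6
```

View pics/c3.png

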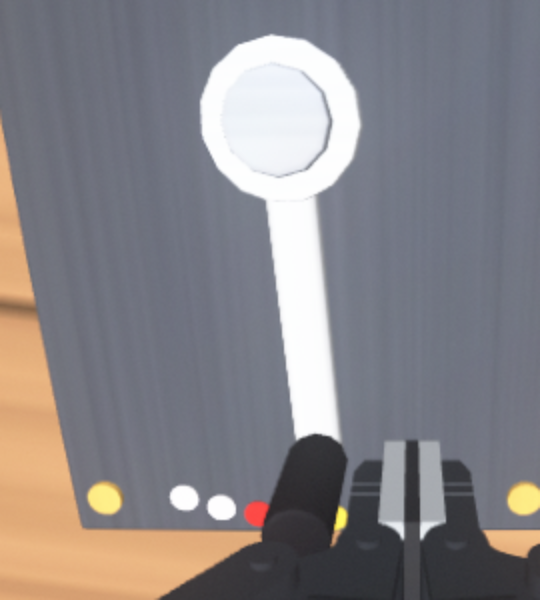

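Call:
{"fn": "send_rows", "kwargs": {
  "steps": [
    [0, -0.001, 0, 0, -1],
    [0, -0.002, 0, 0, -1],
    [0, -0.003, 0, 0, -1],
    [0, -0.004, 0, 0, -1],
    [0, -0.0045, 0, 0, -1],
    [0, -0.0045, 0, 0, -1]
  ]
}}

```text
time: 6.2
eef_pos: [0.4578, -0.0127, 0.0678]
tcp_rot: [0.998, 0.067, 0.0, 0.001]
contact_force: [-0.8, -4.0, -0.0]
opening: -0.003
finger_force: 2.5
```

Call:
{"fn": "send_rows", "kwargs": {
  "steps": [
    [0, -0.001, 0, 0, -1],
    [0, -0.001, 0, 0, -1]
  ]
}}

```text
time: 6.4
eef_pos: [0.4577, -0.0121, 0.0678]
tcp_rot: [0.998, 0.067, -0.0, 0.001]
contact_force: [-0.7, -5.7, -0.5]
opening: -0.0
finger_force: 3.2
```

Call:
{"fn": "send_rows", "kwargs": {
  "steps": [
    [0, -0.001, 0, 0, -1],
    [0, -0.001, 0, 0, -1]
  ]
}}

```text
time: 6.6
eef_pos: [0.4572, -0.0105, 0.0677]
tcp_rot: [0.998, 0.067, -0.0, 0.001]
contact_force: [-1.4, -5.0, 0.5]
opening: -0.001
finger_force: 2.0
```

Call:
{"fn": "send_rows", "kwargs": {
  "steps": [
    [0, -0.001, 0, 0, -1],
    [0, -0.001, 0, 0, -1]
  ]
}}

```text
time: 6.8
eef_pos: [0.4572, -0.0084, 0.0677]
tcp_rot: [0.998, 0.066, 0.0, -0.001]
contact_force: [0.2, -1.1, -0.0]
opening: 0.003
finger_force: 0.1
```

Call:
{"fn": "send_rows", "kwargs": {
  "steps": [
    [0, -0.001, 0, 0, -1],
    [0, -0.001, 0, 0, -1]
  ]
}}

```text
time: 7.0
eef_pos: [0.4572, -0.0074, 0.0677]
tcp_rot: [0.998, 0.067, 0.0, -0.0]
contact_force: [-0.2, -0.1, -0.0]
opening: 0.001
finger_force: 0.0
```

Call:
{"fn": "send_rows", "kwargs": {
  "steps": [
    [0, 0, 0, 0, -1],
    [0, 0, 0, 0, -1],
    [0, 0, 0, 0, -1],
    [0, 0, 0, 0, -1]
  ]
}}

```text
time: 7.4
eef_pos: [0.4572, -0.0079, 0.0678]
tcp_rot: [0.998, 0.067, 0.0, -0.0]
contact_force: [0.4, -0.1, 0.3]
opening: -0.0
finger_force: 0.0
```

```bash
python3 - <<'E'
from h import *
pr();st,im=pic('wrist','wr4')
cv2.imwrite('pics/c4.png',cv2.resize(im[20:320,50:320,::-1],None,fx=2,fy=2))
E
```

```text
t 7.4 press xy mm [-84.2 -21.2] z 67.8 F press [ 0.4 -0.1] 0.3
```

View pics/c4.png

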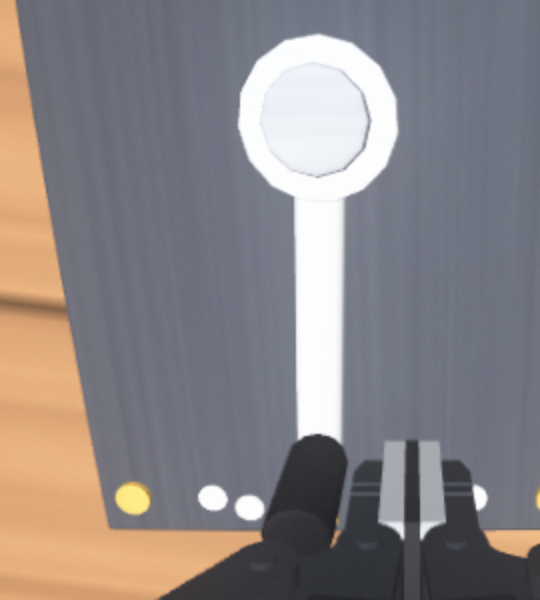

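Call:
{"fn": "send_rows", "kwargs": {
  "steps": [
    [0, -0.001, 0, 0, -1],
    [0, -0.002, 0, 0, -1],
    [0, -0.003, 0, 0, -1],
    [0, -0.004, 0, 0, -1],
    [0, -0.0045, 0, 0, -1],
    [0, -0.0045, 0, 0, -1]
  ]
}}

```text
time: 8.05
eef_pos: [0.4567, -0.0043, 0.0678]
tcp_rot: [0.998, 0.067, 0.0, 0.001]
contact_force: [0.9, -4.8, -0.0]
opening: -0.002
finger_force: 2.5
```

Call:
{"fn": "send_rows", "kwargs": {
  "steps": [
    [0, -0.001, 0, 0, -1],
    [0, -0.002, 0, 0, -1],
    [0, -0.002, 0, 0, -1]
  ]
}}

```text
time: 8.35
eef_pos: [0.4563, -0.002, 0.0678]
tcp_rot: [0.998, 0.067, -0.0, 0.0]
contact_force: [-0.5, -4.0, 0.1]
opening: 0.005
finger_force: 1.7
```

Call:
{"fn": "send_rows", "kwargs": {
  "steps": [
    [0, -0.001, 0, 0, -1],
    [0, -0.001, 0, 0, -1]
  ]
}}

```text
time: 8.55
eef_pos: [0.456, 0.0001, 0.0677]
tcp_rot: [0.998, 0.066, -0.0, -0.001]
contact_force: [0.3, -0.3, 0.6]
opening: 0.0
finger_force: 0.0
```

Call:
{"fn": "send_rows", "kwargs": {
  "steps": [
    [0, 0, 0, 0, -1],
    [0, 0.003, 0, 0, -1],
    [0, 0.01, 0, 0, -1],
    [0, 0.02, 0, 0, -1],
    [0, 0.03, 0, 0, -1],
    [0, 0.03, 0, 0, -1],
    [0, 0.03, 0, 0, -1]
  ]
}}

```text
time: 9.25
eef_pos: [0.4602, -0.0307, 0.0677]
tcp_rot: [0.998, 0.066, -0.0, -0.0]
contact_force: [-0.2, 0.6, -0.4]
opening: -0.002
finger_force: 0.0
```

```bash
python3 - <<'E'
from h import *
pr();st,im=pic('wrist','wr5')
cv2.imwrite('pics/c5.png',im[20:320,50:320,::-1])
E
```

```text
t 9.25 press xy mm [-84.3 -44.2] z 67.7 F press [-0.1  0.6] -0.4
```

View pics/c5.png

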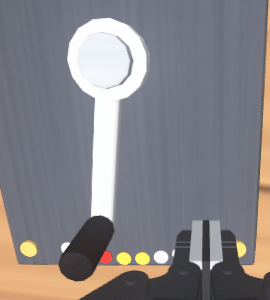

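Call:
{"fn": "send_rows", "kwargs": {
  "steps": [
    [0, 0, -0.04, 0, -1],
    [0, 0, -0.08, 0, -1],
    [0, 0, -0.12, 0, -1],
    [0, 0, -0.147, 0, -1],
    [0.03, -0.01, -0.147, 0, -1],
    [0.07, -0.02, -0.147, 0, -1],
    [0.11, -0.033, -0.147, 0, -1],
    [0.149, -0.044, -0.147, 0, -1],
    [0.149, -0.044, -0.147, 0, -1],
    [0.149, -0.044, -0.147, 0, -1],
    [0.149, -0.044, -0.147, 0, -1]
  ]
}}

```text
time: 10.4
eef_pos: [0.6011, 0.0332, 0.2144]
tcp_rot: [0.998, 0.067, -0.001, -0.0]
contact_force: [1.1, -1.0, 0.2]
opening: 0.001
finger_force: 0.0
```

```bash
python3 - <<'E'
from h import *
pr();st,im=pic('wrist','wr6');_,im2=pic('side','s6')
cv2.imwrite('pics/c6.png',np.hstack([cv2.resize(im,(400,300)),cv2.resize(im2[100:250,170:370],(400,300))])[:,:,::-1])
E
```

```text
t 10.4 press xy mm [63.8  0.5] z 214.4 F press [ 0.9 -1.2] 0.2
```

View pics/c6.png

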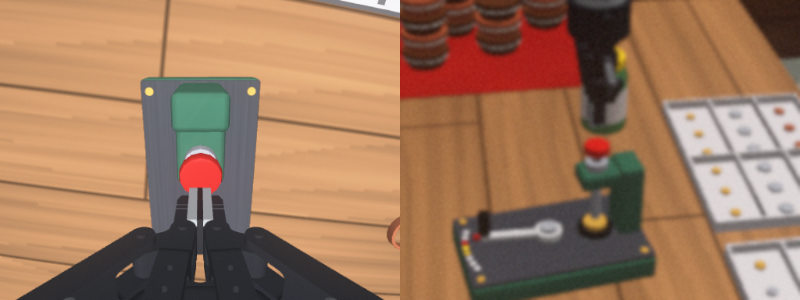

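Call:
{"fn": "send_rows", "kwargs": {
  "steps": [
    [0.001, 0, 0.01, 0, -1],
    [0.001, 0, 0.02, 0, -1],
    [0.001, 0, 0.025, 0, -1],
    [0.001, 0, 0.027, 0, -1],
    [0.001, 0, 0.029, 0, -1],
    [0.001, 0, 0.029, 0, -1],
    [0.001, 0, 0.029, 0, -1]
  ]
}}

```text
time: 11.2
eef_pos: [0.6035, 0.0334, 0.1861]
tcp_rot: [0.998, 0.067, 0.001, 0.0]
contact_force: [0.9, 0.3, -0.1]
opening: 0.001
finger_force: 0.0
```

Call:
{"fn": "send_rows", "kwargs": {
  "steps": [
    [0, 0, 0.001, 0, -1],
    [0, 0, 0.002, 0, -1],
    [0, 0, 0.002, 0, -1]
  ]
}}

```text
time: 11.5
eef_pos: [0.6035, 0.0334, 0.1844]
tcp_rot: [0.998, 0.067, 0.001, 0.0]
contact_force: [-0.2, 1.2, 4.2]
opening: -0.003
finger_force: 1.9
```

Call:
{"fn": "send_rows", "kwargs": {
  "steps": [
    [0, 0, 0.001, 0, -1],
    [0, 0, 0.002, 0, -1],
    [0, 0, 0.002, 0, -1]
  ]
}}

```text
time: 11.8
eef_pos: [0.6035, 0.0334, 0.1822]
tcp_rot: [0.998, 0.067, 0.001, 0.0]
contact_force: [0.1, 0.7, 5.0]
opening: -0.001
finger_force: 2.5
```

Touched at about 185–186; next steps of 0.5–1 mm.

Call:
{"fn": "send_rows", "kwargs": {
  "steps": [
    [0, 0, 0.001, 0, -1],
    [0, 0, 0.001, 0, -1],
    [0, 0, 0.001, 0, -1]
  ]
}}

```text
time: 12.1
eef_pos: [0.6035, 0.0333, 0.1813]
tcp_rot: [0.998, 0.067, 0.001, 0.0]
contact_force: [0.3, -0.2, 4.1]
opening: -0.003
finger_force: 2.7
```

Call:
{"fn": "send_rows", "kwargs": {
  "steps": [
    [0, 0, 0.001, 0, -1],
    [0, 0, 0.001, 0, -1],
    [0, 0, 0.001, 0, -1]
  ]
}}

```text
time: 12.4
eef_pos: [0.6035, 0.0334, 0.1805]
tcp_rot: [0.998, 0.067, 0.001, 0.0]
contact_force: [-1.3, 0.8, 6.2]
opening: -0.001
finger_force: 2.9
```

Call:
{"fn": "send_rows", "kwargs": {
  "steps": [
    [0, 0, 0.0007, 0, -1],
    [0, 0, 0.0007, 0, -1],
    [0, 0, 0.0007, 0, -1]
  ]
}}

```text
time: 12.7
eef_pos: [0.6035, 0.0334, 0.1799]
tcp_rot: [0.998, 0.067, 0.001, 0.0]
contact_force: [-0.5, -0.1, 6.3]
opening: 0.002
finger_force: 3.0
```

Call:
{"fn": "send_rows", "kwargs": {
  "steps": [
    [0, 0, 0.0007, 0, -1],
    [0, 0, 0.0007, 0, -1],
    [0, 0, 0.0007, 0, -1]
  ]
}}

```text
time: 13.0
eef_pos: [0.6035, 0.0333, 0.1794]
tcp_rot: [0.998, 0.067, 0.001, 0.0]
contact_force: [-2.0, 0.4, 7.0]
opening: 0.003
finger_force: 3.5
```

Call:
{"fn": "send_rows", "kwargs": {
  "steps": [
    [0, 0, 0.0007, 0, -1],
    [0, 0, 0.0007, 0, -1],
    [0, 0, 0.0007, 0, -1]
  ]
}}

```text
time: 13.3
eef_pos: [0.6035, 0.0334, 0.1793]
tcp_rot: [0.998, 0.067, 0.001, 0.0]
contact_force: [-2.3, 0.8, 8.9]
opening: 0.003
finger_force: 4.4
```

Call:
{"fn": "send_rows", "kwargs": {
  "steps": [
    [0, 0, 0.0007, 0, -1],
    [0, 0, 0.0007, 0, -1],
    [0, 0, 0.0007, 0, -1]
  ]
}}

```text
time: 13.6
eef_pos: [0.6035, 0.0334, 0.1792]
tcp_rot: [0.998, 0.067, 0.001, 0.0]
contact_force: [-2.5, 0.6, 9.4]
opening: -0.003
finger_force: 5.4
```

Call:
{"fn": "send_rows", "kwargs": {
  "steps": [
    [0, 0, 0.001, 0, -1],
    [0, 0, 0.0015, 0, -1],
    [0, 0, 0.0015, 0, -1]
  ]
}}

```text
time: 13.9
eef_pos: [0.6035, 0.0334, 0.179]
tcp_rot: [0.998, 0.067, 0.001, 0.0]
contact_force: [-5.6, -0.3, 15.9]
opening: -0.001
finger_force: 7.6
```

Call:
{"fn": "send_rows", "kwargs": {
  "steps": [
    [0, 0, 0, 0, -1],
    [0, 0, 0, 0, -1],
    [0, 0, 0, 0, -1]
  ]
}}

```text
time: 14.2
eef_pos: [0.6036, 0.0334, 0.179]
tcp_rot: [0.998, 0.067, 0.001, 0.0]
contact_force: [-5.9, -0.2, 14.7]
opening: 0.0
finger_force: 7.5
```

Call:
{"fn": "send_rows", "kwargs": {
  "steps": [
    [0, 0, 0, 0, -1],
    [0, 0, 0, 0, -1],
    [0, 0, 0, 0, -1]
  ]
}}

```text
time: 14.5
eef_pos: [0.6035, 0.0334, 0.179]
tcp_rot: [0.998, 0.067, 0.001, 0.0]
contact_force: [-5.2, 0.5, 14.8]
opening: -0.001
finger_force: 7.5
```

Held near 15 N for 0.6 s; now release slowly and clear.

Call:
{"fn": "send_rows", "kwargs": {
  "steps": [
    [0, 0, -0.002, 0, -1],
    [0, 0, -0.004, 0, -1],
    [0, 0, -0.006, 0, -1],
    [0, 0, -0.008, 0, -1],
    [0, 0, -0.011, 0, -1],
    [0, 0, -0.016, 0, -1],
    [0, 0, -0.03, 0, -1],
    [0, 0, -0.06, 0, -1],
    [0, 0, -0.08, 0, -1],
    [0, 0, -0.08, 0, -1],
    [0, 0, -0.08, 0, -1]
  ]
}}

```text
time: 15.6
eef_pos: [0.6027, 0.0334, 0.2553]
tcp_rot: [0.998, 0.067, -0.0, 0.0]
contact_force: [0.4, 0.3, -0.7]
opening: -0.001
finger_force: 0.0
```

```bash
python3 - <<'E'
from h import *
pr();st,im=pic('top','t7');_,im2=pic('side','s7')
cv2.imwrite('pics/c7.png',np.hstack([cv2.resize(im[140:260,180:340],(400,300)),cv2.resize(im2[150:262,180:330],(400,300))])[:,:,::-1])
E
```

```text
t 15.6 press xy mm [65.5  0.4] z 255.3 F press [0.4 0.2] -0.7
```

View pics/c7.png

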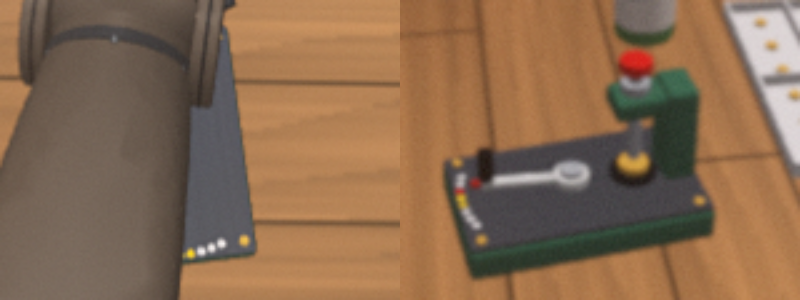

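The side view shows the plunger back up (right half, about 635,62) and the lever's nose at the red mark (about 475,183), with the arm clear. I'm handing in.

```bash
python3 -c "from h import *;print(ctrl.sign_off())"
```

```text
the job is handed in; nothing more can be done
None
```

The lever was clicked one notch at a time from notch 2, resting on both yellow marks and then on red; the plunger was then bottomed on the pendant, held at about 15 N for 0.6 s and let back up, and the job was handed in at about 16 s.

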